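# Prove the roller-lever switch of an embroidery frame drive

### The arm

A 6-joint arm with a two-finger parallel gripper is mounted at the origin on the work surface. World frame = base frame: x ahead of the robot, y to its left, z up, the work surface at z = 0. Lengths are in mm, angles in rad, forces in N, time in s.
With the tool pointing down it reaches from about 400 to 825 mm from the base axis. Payload 7 kg.
Tool frame: the origin (TCP) lies at the very end of the fingers, on their centre line; the grasp point (between the pads) lies 19 mm behind it; z points along the fingers, y is the direction in which the jaws open and shut (so a half turn about z gives the same grasp; the last joint's range is limited). The gripper opens to 88 mm and grips with 3 to 60 N. Pads are 19 mm wide; open, the fingers measure 130 mm over their backs; the gripper's body (78 mm by 193 mm) begins 47 mm behind the grasp point.
Start: joints at [1.6, 0.359, 0.012, 0, -1.224, -0.288], TCP at [172.756, 652.496, 226.561] pointing down, gripper open.
Joint ranges: [-3.07, 3.07], [-1.43, 2.12], [-1.02, 1.25], [-3.03, 1.67], [-3.05, -0], [-3.03, 3.03]. Speed limits (rad/s): [2.39, 2.39, 3.01, 3.14, 3.14, 3.14].

### API

Orientations are given as a unit quaternion [x, y, z, w].
In Python, from plant import bot gives the robot as it stands. Calls block until the motion is done:
- bot.move_ptp(position, orientation): joint-space move of the TCP to a pose.
- bot.line_to(position, velocity=150, ori=None): straight line of the TCP; ori=None keeps the orientation; velocity is the mean speed in mm/s.
- bot.move_joints(angles): joint-space move.
- bot.move_gripper(opening, force=None): finger opening in mm; force is the grip in N (None keeps the last); returns when the fingers have stopped.
- bot.pause(seconds).
- bot.solve_ik(position, orientation): joint angles nearest the present ones, or None.
- bot.read_state(): the state.
- bot.camera(name): name is "scene" or "side" or "wrist"; returns the picture (420x560x3 uint8, red, green, blue); there is no depth.
- bot.get_calibration(name): a dict with "fx", "fy", "cx", "cy" (pixels), "view" (4x4, takes a point from world to camera coordinates); the wrist camera has in their place "T_tool_cam" (4x4, takes a point from camera to tool coordinates, whose origin is the TCP and whose axes are the flange's). Camera axes: x right, y up, looking along -z (the intrinsics and any distortion apply to the point x, -y, -z); pixel columns grow to the right and rows downward; lengths in mm; the calibration is good to about 2 mm. A picture is of the moment at which its call begins: read the wrist's pose just before it. get_calibration takes no time and is no camera call.
A pose or a line that the arm cannot do raises bot.Unreachable and nothing moves.
- bot.close_job(): hands the job in, once; it reports no verdict.
The state is a dict: "t": time; "joint_pos": joint angles; "qvel": joint speeds; "tau": joint torques, N m; "tcp_pos": TCP position; "eef_rot": TCP orientation; "contact_force": force on the tool from outside, world axes, zero at the start; "moment": the same for the moment, N m; "width": finger opening in mm.
Only numpy, scipy, OpenCV 4.12 (cv2) and the standard library are available. Lean on these libraries where they do the work, as an engineer would, in place of code of your own. Each camera call takes 0.05 s, during which the arm holds its last target. There are 200 camera calls.

### The job

Prove the roller-lever limit switch of the embroidery-frame drive by hand. First take away the jar that stands in the way of the roller lever's outward swing: pick it up and set it down gently, upright and centred on the cork coaster in the tray. Then push the roller lever outwards, away from the carriage, until the switch clicks (a good 30 degrees; 40 is safe) but not on to its end stop, and let it spring back; leave the other switch, the carriage and all the other things where they are.

Things in the scene. Friction and masses are not known exactly. Their poses are not given: they have to be found in the camera images.
- rail: Fixed aluminium rail lying on the table, 460 long, 50 wide, 30 high (mm); its y axis runs along its length, its -x side faces the robot. Origin at the centre of its underside. A limit switch is fixed on top of it 190 from the middle at each end (housing 48 x 45, 40 tall, to 74 above the table); which switch is at which end varies. Outwards means along the rail away from its middle
- carriage_top (a point): Centre of the top of the grey carriage on the middle part of the rail: 70 x 90 block, top 85 above the table, slides along the rail (leave it). A steel striker, 18 wide, top at 92 above the table, juts 52 from its robot side; a flat wooden hoop, 182 across, 58 above the table at most, is carried beyond the rail
- roller_pivot (a point): Upright pivot axis of the roller lever on its switch, at the height of the roller's middle (94 above the table). The switch and this point are fixed
- roller (a point): Middle of the black roller at the end of the roller lever: roller upright, 36 across, 16 high (86 to 102 above the table), 95 from the pivot axis. The lever is a flat steel arm 14 wide and 6 thick (79 to 85 above the table) that points from the pivot roughly towards the robot
- roller_lever (a joint): Angle of the roller lever in rad about its upright pivot, positive counter-clockwise seen from above; 0 = at rest. It swings both ways against a centring spring (0.45 N m per rad, about 2.5 N at the roller at the click) and springs back by itself. It clicks at 0.5 rad (30 degrees, roller moved about 47 mm) and has end stops at 0.95; it counts as driven on to its stop beyond 0.85. Outwards is the negative sense if the switch is at the rail's +y end, positive if at the -y end
- rod_pivot (a point): Upright pivot axis of the other switch's lever, at the height of its rod (86 above the table)
- rod_tip (a point): Free end of the other switch's lever, a plain round steel rod 8 thick without a roller, 105 long, 86 above the table. Leave it alone
- rod_lever (a joint): Angle of the rod lever in rad, 0 = at rest; must not be pushed
- squat_jar_mid (a point): Centre of the squat glass jar with aluminium lid: upright cylinder 60 across, 84 high, about 0.22 kg, origin half-way up. It stands on the table just outwards of one of the two levers; if that is the roller lever, it is the jar to clear, if not, leave it
- tall_jar_mid (a point): Centre of the tall glass jar with aluminium lid: upright cylinder 50 across, 108 high, about 0.24 kg, origin half-way up. It stands on the table just outwards of the other lever; if that is the roller lever, it is the jar to clear, if not, leave it
- coaster_top (a point): Centre of the top of the round cork coaster, 72 across, 4 thick, fixed on the floor of the tray (top 10 above the table): the jar goes here
- tray: Shallow plywood tray fixed on the table between the switches on the robot's side of the rail, 112 x 200 (x, y) and 20 high, walls and floor 6 thick, origin at the centre of its underside. The coaster lies towards one end of it, the low jar stands at the other end
- low_jar_mid (a point): Centre of the low glass jar that stays in the tray: 58 across, 55 high, origin half-way up
- bottle_mid (a point): Centre of the tall amber bottle, 60 across, 180 high, standing beyond the jar at one end of the rail; leave it
- mushroom_mid (a point): Wooden darning mushroom standing on the table beyond the jar at the other end of the rail, 68 across, 107 high, this point on its axis 50 above the table; leave it
There are look-alikes about, which are no part of the job. Leave any orange, purple or turquoise look-alike of the part that bears tall_jar_mid alone.

How it is judged:
By the outcome, as a careful person would: the job done as asked, in the order asked, and still so for the second after the job is handed in, with the robot touching nothing.
It also fails if it takes over 51 s, if anything falls off the work surface, if the arm or the gripper's body presses on something with over 40 N, if the wrist force passes 120 N, or if a joint passes its speed limit or range.

## Working session

There is one attempt and no reset: what is moved stays moved. The work goes in short steps, each a Python script; the robot and the scene stay as the last script left them, time stands still between calls to the robot, and variables do not carry over. Pictures are saved under pics/ and viewed, about 8 in all and at most 12, crops included, and the job is handed in when it is done.

```bash
ls; mkdir -p pics; python3 - <<'E'
from plant import bot
import cv2,numpy as np
for n in ("scene","side"):
    cv2.imwrite(f"pics/{n}0.png",bot.camera(n)[:,:,::-1])
    c=bot.get_calibration(n); print(n,{k:np.round(v,4).tolist() if not isinstance(v,str) else v for k,v in c.items()})
c=bot.get_calibration("wrist");print({k:np.round(v,4).tolist() for k,v in c.items()})
s=bot.read_state();print(s["t"],s["eef_rot"],s["contact_force"])
E
```

```text
pics
scene {'fx': 398.9457, 'fy': 398.9457, 'cx': 278.6546, 'cy': 206.9035, 'view': [[-0.0939, 0.9955, -0.0075, 45.8544], [-0.8421, -0.0754, 0.5341, 402.1329], [0.5312, 0.0565, 0.8454, -1499.4111], [0.0, 0.0, 0.0, 1.0]]}
side {'fx': 486.2004, 'fy': 486.2004, 'cx': 285.9768, 'cy': 213.9674, 'view': [[0.6956, -0.7185, 0.0017, -367.2309], [0.4561, 0.4434, 0.7716, -312.8697], [-0.5551, -0.5359, 0.6361, -954.9432], [0.0, 0.0, 0.0, 1.0]]}
{'fx': 300.8635, 'fy': 300.8635, 'cx': 277.3978, 'cy': 207.7166, 'T_tool_cam': [[0.0006, 0.9584, 0.2855, 77.2066], [1.0, -0.0006, -0.0001, 0.1153], [0.0001, 0.2855, -0.9584, -158.919], [0.0, 0.0, 0.0, 1.0]]}
0.1 [ 9.91631733e-01 -1.29096620e-01 -3.59067012e-05  7.53257928e-04] [0.37678211 0.36574702 0.1309668 ]
```

View pics/scene0.png

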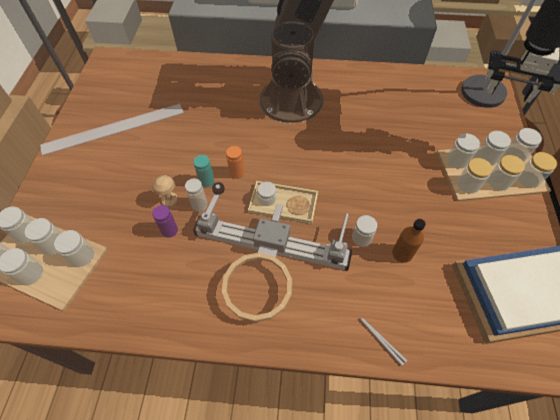

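View pics/side0.png

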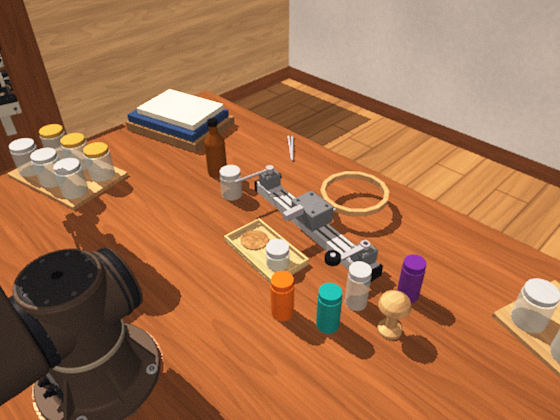

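Scene view (its right is +y and down is +x):
- The roller lever is at the −y end. Roller at (218,188), pivot about (207,223).
- The clear tall jar just outwards of it is at (195,195).
- The rod lever and squat jar are at the +y end, at (345,218) and (364,230).
- The coaster is at (298,205) and the low jar at (266,194).

Candidates for the tall jar: clear with aluminium lid (195,195), teal (204,170), orange (235,162), purple (165,222), and the rack jars at far left. I choose the clear one at (195,195), which is at (358,287) in the side view. Next is a close crop to check it.

```bash
python3 - <<'E'
import cv2,numpy as np
a=cv2.imread("pics/scene0.png")[140:270,140:340]; b=cv2.imread("pics/side0.png")[220:350,220:420]
a=cv2.resize(a,None,fx=4,fy=4,interpolation=cv2.INTER_CUBIC)[:, :]; b=cv2.resize(b,None,fx=4,fy=4,interpolation=cv2.INTER_CUBIC)
cv2.imwrite("pics/ca.png",a);cv2.imwrite("pics/cb.png",b)
E
```

```text
(no output)
```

View pics/ca.png

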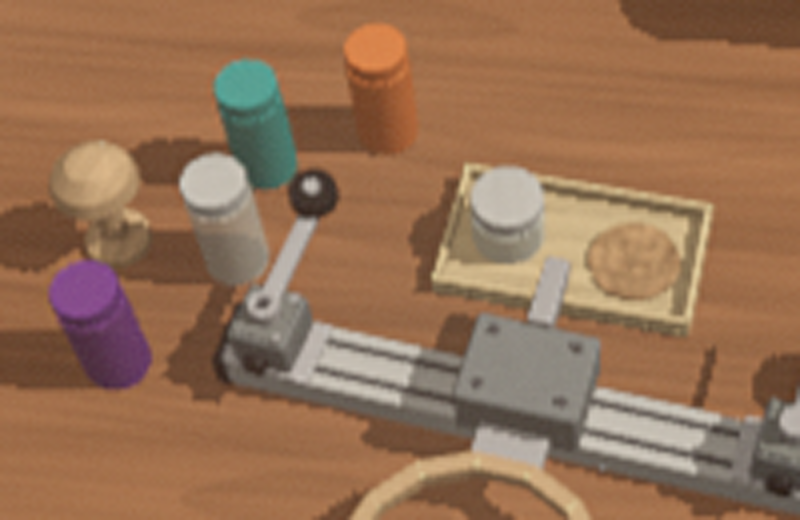

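View pics/cb.png

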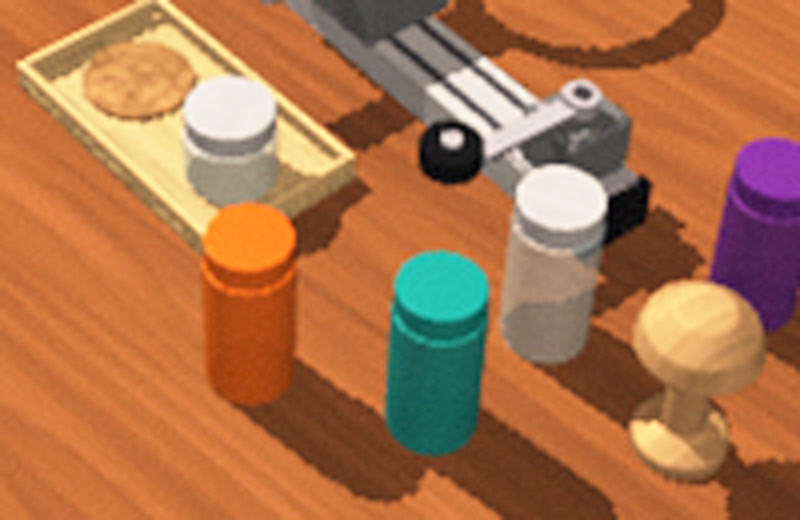

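Both crops agree: the clear tall jar with the aluminium lid (ca 215,177; cb 561,196) stands just outwards of the black roller lever. The teal, orange and purple ones are look-alikes. I'll triangulate.

```bash
cat > h.py <<'E'
import numpy as np
from plant import bot
from scipy.spatial.transform import Rotation as R
def ray(name,uv,T=None):
    c=bot.get_calibration(name)
    M=T if T is not None else np.linalg.inv(np.array(c["view"]))
    d=np.array([(uv[0]-c["cx"])/c["fx"],-(uv[1]-c["cy"])/c["fy"],-1.])
    d=M[:3,:3]@d; return M[:3,3],d/np.linalg.norm(d)
def wristT():
    s=bot.read_state(); T=np.eye(4); T[:3,:3]=R.from_quat(s["eef_rot"]).as_matrix(); T[:3,3]=s["tcp_pos"]
    return T@np.array(bot.get_calibration("wrist")["T_tool_cam"])
def tri(rays):
    A=sum(np.eye(3)-np.outer(d,d) for o,d in rays); b=sum((np.eye(3)-np.outer(d,d))@o for o,d in rays)
    p=np.linalg.solve(A,b); return p,[round(float(np.linalg.norm(np.cross(p-o,d))),1) for o,d in rays]
def onz(r,z): o,d=r; return o+d*(z-o[2])/d[2]
def proj(T,p):
    c=bot.get_calibration("wrist"); q=np.linalg.inv(T)@np.r_[p,1]
    return np.array([c["cx"]+c["fx"]*q[0]/-q[2], c["cy"]-c["fy"]*q[1]/-q[2]])
def down(yaw): # tool z down, jaw (tool y) axis along world angle yaw
    y=np.array([np.cos(yaw),np.sin(yaw),0]); z=np.array([0,0,-1.]); return R.from_matrix(np.c_[np.cross(y,z),y,z]).as_quat()
E
python3 - <<'E'
from h import *
P=dict(jar=((215,177),(561,196)),roller=((313,188),(450,146)),pivot=((264,303),(583,97)),coaster=((633,260),(138,78)),teal=((247,85),(441,283)),orange=((376,47),(249,236)),purple=((86,290),(778,172)),mush=((95,175),(700,330)),low=((507,195),(231,108)),striker=((556,265),(515,155)))
for k,(a,b) in P.items():
    r=[ray("scene",(140+a[0]/4,140+a[1]/4)),ray("side",(220+b[0]/4,220+b[1]/4))]
    p,e=tri(r); print(k,p.round(1),e)
s=bot.read_state(); print(R.from_quat(s["eef_rot"]).as_matrix().round(2))
E
```

```text
jar [ 491.6 -249.4  108.6] [2.6, 2.6]
roller [ 488.  -178.3   99. ] [1.7, 1.7]
pivot [ 581.4 -199.3   87. ] [2.5, 2.5]
coaster [471.6  58.7   8.9] [1.0, 1.0]
teal [ 403.2 -242.8  106.4] [1.5, 1.5]
orange [ 358.4 -150.9  106.9] [1.7, 1.7]
purple [ 591.3 -320.4  103.8] [1.8, 1.8]
mush [ 483.1 -346.1   87.6] [2.5, 2.5]
low [455.  -40.7  59.8] [2.1, 2.1]
striker [542.7 -79.9  33.7] [92.0, 92.0]
[[ 0.97 -0.26 -0.  ]
 [-0.26 -0.97 -0.  ]
 [ 0.    0.   -1.  ]]
```

```bash
cat >> h.py <<'E'
JAR=np.array([491.6,-249.4]); COA=np.array([471.6,58.7])
E
python3 - <<'E'
from h import *
import cv2
for yaw in (-np.pi/4,3*np.pi/4):
    for p in ((*JAR,240),(*JAR,51),(*COA,240),(488,-178,150)): 
        q=bot.solve_ik(p,down(yaw)); print(round(yaw,2),p,None if q is None else np.round(q,2))
car=onz(ray("scene",(140+528/4,140+370/4)),85); st=onz(ray("scene",(140+556/4,140+262/4)),92)
print("carriage",car.round(),"striker tip",st.round(), "bottle",onz(ray("scene",(418,226)),180).round())
E
```

```text
-0.79 (np.float64(491.6), np.float64(-249.4), 240) [-0.11  0.15 -0.24  0.   -1.18  2.47]
-0.79 (np.float64(491.6), np.float64(-249.4), 51) [-0.11  0.34 -0.48  0.   -0.76  2.47]
-0.79 (np.float64(471.6), np.float64(58.7), 240) [ 0.54  0.01 -0.39  0.   -1.17  1.82]
-0.79 (488, -178, 150) [ 0.03  0.17 -0.44  0.   -0.97  2.33]
2.36 (np.float64(491.6), np.float64(-249.4), 240) [-0.11  0.15 -0.24  0.   -1.18 -0.67]
2.36 (np.float64(491.6), np.float64(-249.4), 51) [-0.11  0.34 -0.48  0.   -0.76 -0.67]
2.36 (np.float64(471.6), np.float64(58.7), 240) [ 0.54  0.01 -0.39  0.   -1.17 -1.32]
2.36 (488, -178, 150) [ 0.03  0.17 -0.44  0.   -0.97 -0.81]
carriage [616.  -6.  85.] striker tip [531.   6.  92.] bottle [616. 364. 180.]
```

```bash
python3 - <<'E'
from h import *
import cv2,json
s=bot.read_state()
bot.line_to([172.7,652,290],200)
def look(n):
    T=wristT(); im=bot.camera("wrist"); cv2.imwrite(f"pics/{n}.png",im[:,:,::-1]); np.save(f"pics/{n}.npy",T)
bot.move_ptp([*COA,300],down(np.pi/2)); look("wc1"); print(bot.read_state()["t"])
bot.move_ptp([*JAR,270],down(3*np.pi/4)); look("wj1"); print(bot.read_state()["t"])
a=cv2.imread("pics/wc1.png");b=cv2.imread("pics/wj1.png")
cv2.imwrite("pics/w1.png",np.vstack([a,b])[:, :] if 0 else cv2.resize(np.hstack([a,b]),(800,300)))
print(proj(np.load("pics/wc1.npy"),[*COA,10]),proj(np.load("pics/wj1.npy"),[*JAR,108]),proj(np.load("pics/wj1.npy"),[488,-178,102]))
E
```

```text
2.9833
4.325
[277.09282236 171.71111812] [277.16996874 191.25176823] [322.8890192  230.31694363]
```

View pics/wj1.png

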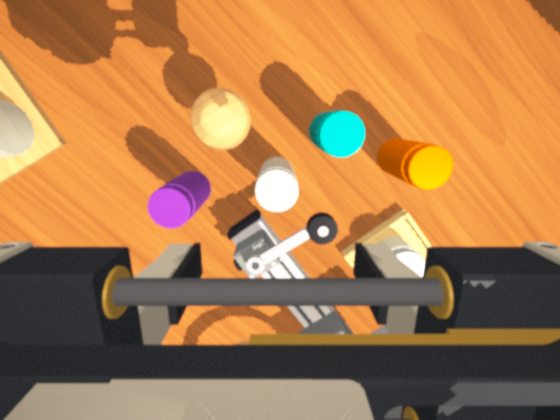

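View pics/wc1.png

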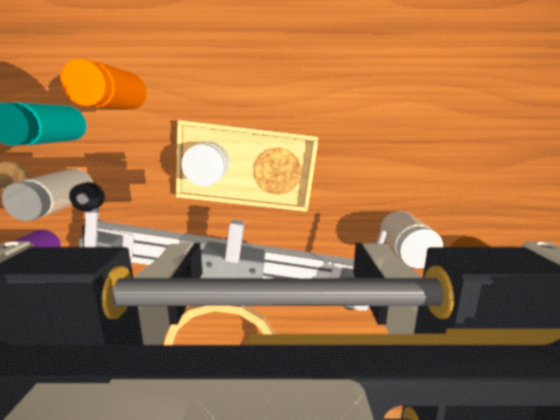

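The wrist views agree with the estimates: jar lid at about (278,190) against 277,191 predicted, coaster (277,171) against 277,172, roller (322,230) against 323,230. I'll grasp with the jaws on the free diagonal.

```bash
python3 - <<'E'
from h import *
bot.move_gripper(72)
q=down(3*np.pi/4)
bot.line_to([*JAR,125],200); bot.line_to([*JAR,51],80)
print(bot.read_state()["contact_force"].round(1))
bot.move_gripper(40,20); s=bot.read_state(); print(s["t"],s["width"],s["contact_force"].round(1))
bot.line_to([*JAR,71],60); s=bot.read_state(); print(s["width"],s["contact_force"].round(1))
bot.line_to([*JAR,190],150)
bot.move_ptp([*COA,200],down(np.pi/2)); 
s=bot.read_state(); print(s["t"],s["tcp_pos"],s["width"],s["contact_force"].round(1),s["moment"])
import cv2
ims=[bot.camera(n)[:,:,::-1] for n in ("scene","side")]
cv2.imwrite("pics/held.png",np.hstack([cv2.resize(i,None,fx=3,fy=3,interpolation=2) for i in (ims[0][110:240,220:350],ims[1][140:270,190:320])]))
E
```

```text
[-0.7  0.3 -0.2]
7.3167 49.66454107392963 [ 0.8 -0.5  2.4]
49.80545444847038 [-0.4  0.2 -2.2]
10.0333 [471.55736367  58.30282854 199.63249089] 49.41483811966217 [-0.6  0.  -2.8] [-0.00471877 -0.17918165  0.004011  ]
```

View pics/held.png

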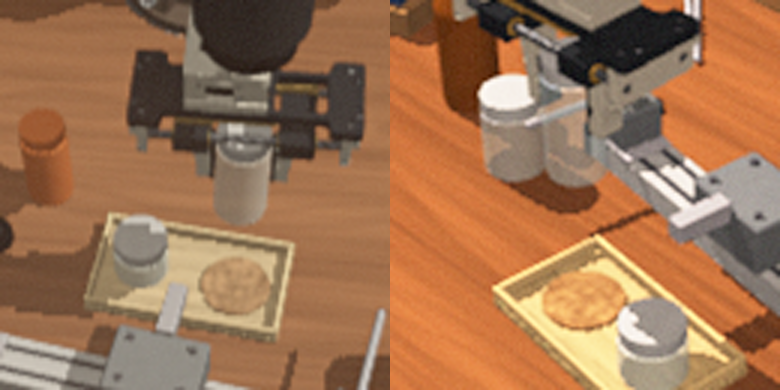

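The jar is held upright above the tray (scene crop 240,180). The coaster lies below it at (235,285). I'll lower it until it touches.

```bash
python3 - <<'E'
from h import *
import cv2
bot.line_to([*COA,85],120); bot.line_to([*COA,64],40); bot.pause(0.2)
f0=bot.read_state()["contact_force"][2]; z=64
while z>58:
    z-=0.5; bot.line_to([*COA,z],15); f=bot.read_state()["contact_force"][2]
    if f-f0>1.2: break
print(z,f0,f)
bot.move_gripper(70); bot.pause(0.2); s=bot.read_state(); print(s["t"],s["width"],s["contact_force"].round(1))
bot.line_to([*COA,135],100); bot.line_to([*COA,270],200)
im=bot.camera("wrist"); T=wristT(); cv2.imwrite("pics/wc2.png",im[:,:,::-1])
ims=[bot.camera(n)[:,:,::-1] for n in ("scene","side")]
cv2.imwrite("pics/placed.png",np.hstack([cv2.resize(i,None,fx=3,fy=3,interpolation=2) for i in (im[100:230,212:342,::-1],ims[1][180:310,200:330])]))
print(proj(T,[*COA,118]),proj(T,[*COA,10]),bot.read_state()["t"])
E
```

```text
61.0 -1.5619384933522356 3.134587541773314
14.4167 70.10584427308613 [0.3 0.  0.1]
[277.75348297 195.47280486] [277.72959776 176.706991  ] 16.2833
```

View pics/placed.png

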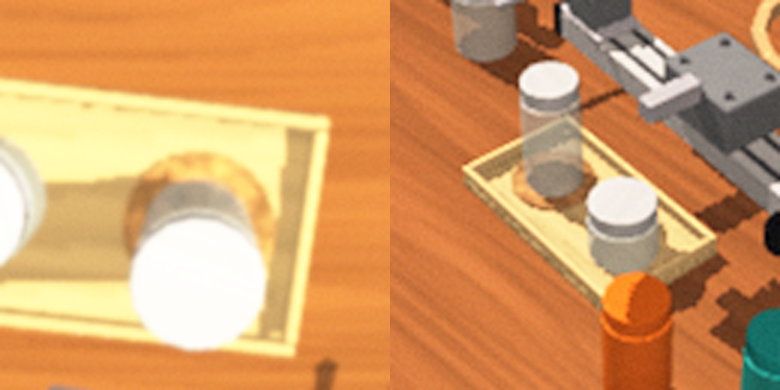

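The jar stands upright and centred: its lid is at wrist pixel (278.3,194.7) against (277.8,195.5) predicted. Next is the push. I'll use closed fingers with the jaws along the lever's radius and sweep an arc about the pivot with the tool turning along.

```bash
cat >> h.py <<'E'
PIV=np.array([581.4,-199.3]); PHI=np.arctan2(21.3,-93.4)
def pose(th,gap=27.5,z=88):
    a=PHI+th; r=np.array([np.cos(a),np.sin(a)]); t=np.array([-r[1],r[0]])
    return [*(PIV+95*r-gap*t),z],down(a)
E
python3 - <<'E'
from h import *
import cv2
print([np.round(bot.solve_ik(*pose(t)),2).tolist() for t in (-.3,.7)])
bot.move_gripper(0)
bot.move_ptp(*pose(-.3,z=180)); p,q=pose(-.3); bot.line_to(p,120,q)
for t in (-.15,0,.1,.2,.3,.4,.5,.6,.66):
    p,q=pose(t); bot.line_to(p,50,q); s=bot.read_state(); print(t,s["t"],s["contact_force"].round(1))
bot.pause(.2);s=bot.read_state();print(s["contact_force"].round(1),s["tcp_pos"].round(1),s["width"])
ims=[bot.camera(n)[:,:,::-1] for n in ("scene","side","wrist")]; np.save("pics/push.npy",wristT())
for n,i in zip("abc",ims): cv2.imwrite(f"pics/push_{n}.png",i)
cv2.imwrite("pics/push.png",np.hstack([cv2.resize(i,(400,400),interpolation=2) for i in (ims[0][150:250,150:250],ims[1][220:320,300:400])]))
E
```

```text
[[0.13, 0.26, -0.49, 0.0, -0.82, -0.65], [-0.05, 0.26, -0.48, 0.0, -0.83, 0.53]]
-0.15 20.1667 [ 0.3 -0.5 -0.8]
0 20.6167 [-0.1 -0.2 -0.3]
0.1 20.9667 [-0.7 -0.1  0.3]
0.2 21.3167 [ 0.2  0.8 -1.4]
0.3 21.6667 [ 0.9  1.7 -0.7]
0.4 22.0167 [ 0.6  2.3 -0.3]
0.5 22.3667 [ 0.8  3.3 -1.4]
0.6 22.7167 [ 1.7  3.2 -0.1]
0.66 22.9833 [1.4 3.9 0.3]
[ 1.2  4.4 -0.9] [ 483.7 -214.2   88. ] 0.20596258374617174
```

View pics/push.png

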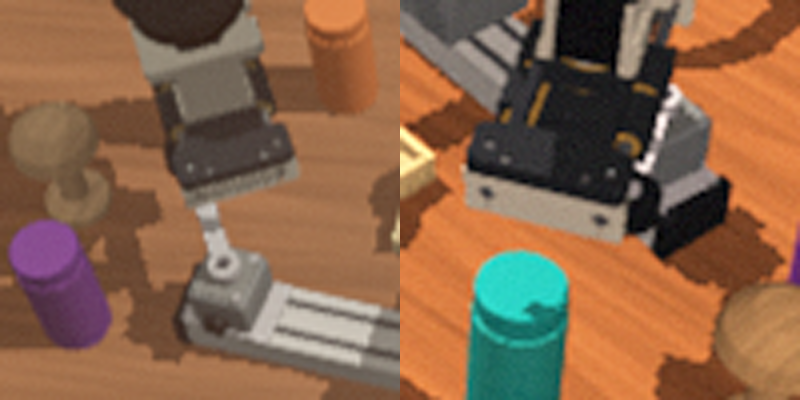

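The lever is deflected outwards. In the scene crop it runs from (222,264) to (207,212), and the black roller shows at (645,195) in the side crop. I'll work out the angle.

```bash
python3 - <<'E'
from h import *
c=onz(ray("scene",(150+222/4,150+264/4)),88)
for uv in ((207,207),(209,220),(214,237)):
    p=onz(ray("scene",(150+uv[0]/4,150+uv[1]/4)),85); d=p-c; print(p.round(),"angle",round(np.arctan2(d[1],d[0])%(2*np.pi)-PHI,2))
r=onz(ray("side",(300+245/4,220+195/4)),94); d=r[:2]-PIV; print("roller",r.round(),np.hypot(*d).round(),round(np.arctan2(d[1],d[0])%(2*np.pi)-PHI,2))
E
```

```text
[ 533. -219.   85.] angle 0.63
[ 544. -215.   85.] angle 0.66
[ 558. -209.   85.] angle 0.66
roller [ 507. -245.   94.] 87.0 0.78
```

The lever measures about 0.65 rad, past the click at 0.5 and short of 0.85. Now I'll let it spring back, retreat and check.

```bash
python3 - <<'E'
from h import *
import cv2
for t in (.4,.15,-.1,-.35):
    p,q=pose(t); bot.line_to(p,80,q)
p,q=pose(-.35,z=250); bot.line_to(p,150)
bot.move_ptp([*COA+[-40,60],330],down(np.pi/2)); bot.pause(.5)
s=bot.read_state(); print(s["t"],s["contact_force"].round(1))
ims=[bot.camera(n)[:,:,::-1] for n in ("scene","side")]
a,b=ims[0][140:270,140:400],ims[1][140:350,200:420]
cv2.imwrite("pics/final.png",np.vstack([cv2.resize(a,(600,300),interpolation=2),cv2.resize(b,(600,300),interpolation=2)]))
for n,i in zip(("scene","side"),ims):
    o=cv2.imread(f"pics/{n}0.png"); d=(cv2.absdiff(o,i).max(2)>50).astype(np.uint8)
    k,_,st,_=cv2.connectedComponentsWithStats(d); print(n,[x[:5].tolist() for x in st[1:] if x[4]>25])
E
```

```text
28.3083 [ 0.1  0.1 -1.2]
scene [[276, 0, 24, 22, 408], [318, 0, 10, 11, 26], [334, 0, 33, 5, 121], [487, 0, 73, 83, 2194], [324, 7, 45, 18, 505], [257, 55, 15, 26, 262], [310, 58, 67, 59, 1875], [128, 61, 23, 9, 76], [236, 66, 24, 3, 37], [543, 66, 17, 26, 162], [115, 69, 19, 11, 62], [535, 75, 10, 10, 39], [524, 88, 9, 14, 35], [528, 89, 12, 13, 43], [152, 90, 59, 19, 638], [115, 109, 47, 21, 377], [320, 109, 11, 15, 54], [242, 112, 23, 7, 86], [295, 113, 140, 45, 2732], [127, 129, 24, 5, 40], [135, 134, 17, 13, 82], [151, 134, 20, 12, 67], [174, 136, 8, 13, 36], [152, 142, 15, 6, 37], [183, 145, 21, 6, 39], [173, 155, 10, 9, 27], [142, 158, 52, 18, 324], [195, 160, 14, 6, 53], [157, 176, 20, 12, 127], [185, 178, 26, 30, 349], [291, 178, 17, 16, 206], [169, 192, 18, 5, 41], [288, 195, 14, 16, 133], [262, 199, 26, 13, 135], [166, 200, 28, 11, 141]]
side [[178, 0, 53, 56, 2515], [168, 60, 90, 69, 2217], [0, 71, 22, 65, 691], [55, 168, 12, 4, 32], [243, 200, 21, 25, 396], [0, 204, 37, 105, 1730], [61, 213, 120, 136, 4241], [246, 226, 23, 30, 319], [296, 261, 201, 159, 13083], [43, 263, 12, 14, 59], [68, 269, 32, 34, 87], [64, 272, 13, 11, 44], [51, 279, 21, 17, 117], [101, 279, 10, 28, 78], [294, 281, 48, 33, 726], [0, 345, 56, 61, 1983], [161, 368, 42, 30, 592], [47, 373, 11, 13, 41], [35, 387, 29, 33, 575], [206, 398, 15, 14, 49]]
```

View pics/final.png

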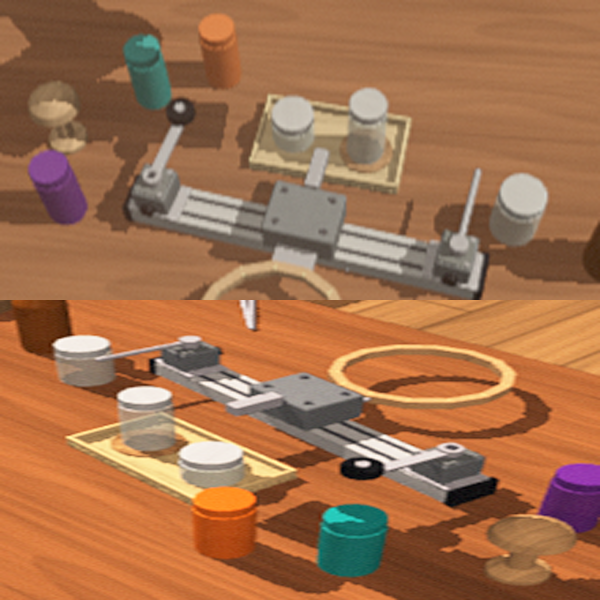

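The lever is back at rest, with the roller at (180,110) in the scene half. The jar stands upright on the coaster at (368,125), and everything else is where it was. Most of the image differences are the arm and its shadows. Handing in.

```bash
python3 -c "
from plant import bot
bot.close_job()"
```

```text
the job is handed in; nothing more can be done
```

The job is done and handed in after about 28 s of robot time. I moved the clear tall jar onto the coaster, pushed the roller lever past its click point, and let it spring back.

- **Jar:** the roller lever was at the −y end, so the tall jar was the one to clear. I gripped it at 20 N and lowered it until I felt contact. The last wrist view put its lid within 1 pixel of the expected centre, and the last pictures show it upright on the coaster.
- **Lever:** I pushed it outwards with closed fingers and held it at about 0.65 rad, read from the scene image. That is past the click at 0.5 and short of 0.85. The click itself was not heard or sensed; I infer it from the angle.
- **Rest of the scene:** in the last pictures the roller lever is back at rest. The rod lever, carriage, other jars, look-alikes, bottle and mushroom look unmoved, and the robot is touching nothing.

**Checks that disagreed:**
- With the roller half hidden, the side view gave a lever angle of 0.78 rad.
- The force while holding was about 4 N, where about 3 N was expected; readings scattered by up to about 1 N.
- The before-and-after image comparison was full of arm and shadow changes, so I judged "unmoved" by eye.

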